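# Gauge a battery cap and sort it

## Task

Take the end cap that stands in the blue recess, set it on the threaded gauge and screw it on clockwise by its orange bar, gently and as far as it will go. If it turns fully home, with its rim on the gauge's seat, unscrew it and stand it in the green tray; if it stops short, unscrew it and stand it in the red tray. Leave the other cap in its grey recess and do not disturb the things lying about.

Things in the scene. Friction and masses are not known exactly. Their poses are not given: they have to be found in the camera images.
- cap: the battery-tube cap to be gauged: black ribbed skirt 45 mm wide, 34 tall, open below, with four inner lugs; orange grip bar on top (40 long, 12 thick, 22 high; 56 overall); about 85 g. A loose contact disc is captive inside; whether it is the right one or one too thick, so that the cap cannot go home, shows in no way outside. Origin: centre of the lower rim; z up; x along the bar
- spare_cap: the waiting cap in the grey recess, outwardly the same as the one to be gauged; to be left alone. (Nearby, not to be touched: a fixed lamp stand, post at x 0.31, y -0.03 m, its level 15 mm arm 0.3 m above the table running along x = 0.31 from there to y 0.28 m)
- gauge: fixed thread gauge: dark steel foot 84 x 84 x 16 mm, bright round seat 48 mm wide, 30 mm above its underside, and on it an upright coned steel screw, 32 mm over the thread, top 27 mm above the seat. Right-handed, four starts: a cap sinks 6 mm per radian clockwise (seen from above), axial play 1.2 mm. The angle of the starts varies and is not in this pose. Origin: centre of the foot's underside, on the screw's axis; z up
- gauge_seat (a point): centre of the seat, on the screw's axis. A cap set straight down rests with its rim 6 to 17 mm above it, 1.2 to 3 rad from home (if a lug catches on a ridge's end, turn back a little); let go, it stays put. A sound cap's rim comes down to here; a bad one stops 4 mm above. Running takes under 0.1 N m; at the stop the moment rises fast, and past about 0.3 N m the thread's contacts exceed 60 N and suffer
- blue_recess (a point): centre of the floor of the blue recess in the rack, where the cap to be gauged stands: rack 76 x 200 x 12 mm, two round recesses 47 mm wide and 4 mm deep, 100 mm apart; z up
- grey_recess (a point): centre of the floor of the grey recess in the same rack, where the other cap waits and must stay
- green_tray_in (a point): centre of the inner floor of the green tray, for caps that go fully home: 104 x 104 mm outside, walls 4 mm thick, 18 mm high overall
- red_tray_in (a point): centre of the inner floor of the red tray, for caps that stop short; same size as the green one
- tape_roll: bystander: yellow roll of tape, 67 mm across, 19 mm high; origin at its underside
- gps_puck: bystander: flat black square module, 51 x 51 x 13 mm; origin at its underside
- solder_tin: bystander: round green tin, 68 mm across, 23 mm high; origin at its underside

How it is judged:
By the outcome, as a careful person would: the job done as asked, in the order asked, and still so for the second after the job is handed in, with the robot touching nothing.
It also fails if it takes over 72 s, if anything falls off the work surface, if the arm or the gripper's body presses on something with over 40 N, if the wrist force passes 120 N, or if a joint passes its speed limit or range.

## Robot

A 7-joint arm with a two-finger parallel gripper is mounted at the origin on a cart in front of the work surface, level with it; the furniture and walls round the work are solid. World frame = base frame: x ahead of the robot, y to its left, z up, the work surface at z = 0. Lengths are in m, angles in rad, forces in N, time in s.
With the tool pointing down it reaches from about 0.425 to 0.925 m from the base axis. Payload 6.8 kg.
Tool frame: the origin (TCP) lies at the very end of the fingers, on their centre line; the grasp point (between the pads) lies 19 mm behind it; z points along the fingers, y is the line along which they close (so a half turn about z gives the same grasp; the last joint's range is limited). The gripper opens to 85 mm and grips with 20 to 120 N. Pads are 22 mm wide; open, the fingers measure 114 mm over their backs; the gripper's body (76 mm by 85 mm) begins 54 mm behind the grasp point. The pads swing forward as they close: fully open they stand 13 mm farther back than shut.
Start: joints at [-1.29, 0.477, 0.022, 1.555, -0.011, 1.109, -0.083], TCP at [0.256, 0.625, 0.211] pointing down, gripper open.
Joint ranges: [-2.96, 2.96], [-0.34, 2.1], [-1.41, 1.46], [0.24, 2.44], [-1.37, 4.51], [0.17, 1.92], [-2.96, 2.96]. Speed limits (rad/s): [2.39, 2.39, 3.14, 3.14, 3.14, 3.14, 3.14].

## Interface

Orientations are given as a unit quaternion [w, x, y, z].
In Python, from station import telemetry, viewer, job, search_frame, cut_out gives the robot as it stands. The module is installed in compiled form; this text tells all that it offers.
- The arm moves only by the shell command python3 -m crank 'ROWS' [FORCE]. ROWS is JSON, a list of rows, each an object with "delta_rot": the turn, a rotation vector about the tool's x, y, z in degrees, a list of three; "xyz": the shift along the tool's x, y, z in m, a list of three; "fingers": the gripper command: -1 is fully open, 1 is shut, values between are in proportion. In form: [{"delta_rot": [ax, ay, az], "xyz": [dx, dy, dz], "fingers": fingers}, ...]. A call has 1 to 10 rows; each row is the pose to reach, as a shift and turn from the pose commanded when the call began, along the tool's axes at that moment; what a row does not reach only later rows make up. A row lasts 1/10 s, in which the tool goes at most 50 mm and 8.59 degrees, less where a joint would pass 70% of its speed; a pose out of reach is approached as far as the arm can. A call with a gripper value outside its range is refused whole. The fingers move at their own pace and stop on an object; FORCE is the grip in N (left out, the last holds). Time passes only in rows, so rows that repeat a pose let the fingers close. It gives the time, the measured TCP pose, the force, the opening and the grip force at its end, in the units of the state.
- telemetry.get_obs(): the state, without advancing time (a new reading comes with each control period).
- viewer.read_camera(name): name is "side" or "top"; returns a dict with "img" (420x560x3 uint8, red, green, blue), "fx", "fy", "cx", "cy" (pixels), "k1" (the pictures are not rectified: a ray, as slopes to the right and down, at radius r is drawn at 1 + k1 r^2 times it, then the intrinsics apply), "origin" and "rotation" of the camera in the world. Camera axes: x right, y up, looking along -z (the intrinsics and any distortion apply to the point x, -y, -z); pixel columns grow to the right and rows downward; lengths in m; the calibration is good to about 2 mm. A picture is of the moment at which its call begins. There is no depth.
- job.hand_in(): hands the job in; it is judged then, once.
Trained networks look in the newest picture that a camera, given by its name, has taken for a name from the list of things; names that differ only in an ending like _2 or _b are one class to them, and where a whole thing is asked for, a point or a joint stands for the part that bears it (a point fixed in the world has none). Each returns a list of dicts, best first, with "score" (0 to 1); they miss things now and then, are a little off and sometimes report something else, mostly with a low value. They report only what shows in the picture. A call takes as long as a camera call.
- search_frame(camera, thing): "pixel" ([column, row] in pixels, amid what is visible of it).
- cut_out(camera, thing): "pixels" (420x560 bool, what is visible of it) and "pixel" ([column, row] in pixels, amid what is visible of it).
The state is a dict: "t": time; "q": joint angles; "joint_vel": joint speeds; "joint_torque": joint torques, N m; "eef_pos": TCP position; "tool_rot": TCP orientation; "contact_force": force on the tool from outside, world axes, zero at the start; "torque": the same for the moment, N m; "gripper_width": opening from 0.0 (shut) to 1.0 (fully open); "grasp_force": force on a finger pad.
Only numpy, scipy, OpenCV 4.12 (cv2) and the standard library are available. Lean on these libraries where they do the work, as an engineer would, in place of code of your own. Each camera call takes 0.05 s, during which the arm holds its last target. There are 200 camera calls.

## Working session

There is one attempt and no reset: what is moved stays moved. The work goes in short steps, Python scripts to look and compute and a shell command to move; the robot and the scene stay as the last step left them, time stands still between calls to the robot, and variables do not carry over. Pictures are saved under pics/ and viewed, at most 10 in all, crops included, and the job is handed in when it is done.

```bash
mkdir -p pics; cat > h.py <<'E'
import numpy as np, cv2
from station import telemetry, viewer, job, search_frame, cut_out
def ray(c,px):
    d=np.array([(px[0]-c['cx'])/c['fx'],(px[1]-c['cy'])/c['fy']]); u=d.copy()
    for _ in range(20): u=d/(1+c['k1']*(u@u))
    return np.array(c['origin']), np.array(c['rotation'])@np.array([u[0],-u[1],-1])
def atz(c,px,z):
    o,d=ray(c,px); return o+d*(z-o[2])/d[2]
def proj(c,P):
    p=np.array(c['rotation']).T@(np.array(P)-c['origin']); u=np.array([p[0],-p[1]])/-p[2]
    u=u*(1+c['k1']*(u@u)); return np.array([c['fx']*u[0]+c['cx'],c['fy']*u[1]+c['cy']])
def tri(c1,p1,c2,p2):
    o1,d1=ray(c1,p1);o2,d2=ray(c2,p2)
    s=np.linalg.lstsq(np.c_[d1,-d2],o2-o1,rcond=None)[0]
    a,b=o1+s[0]*d1,o2+s[1]*d2
    return (a+b)/2,np.linalg.norm(a-b)
E
python3 - <<'E'
from h import *
np.set_printoptions(precision=4,suppress=True)
cs={}
for n in('top','side'):
    c=viewer.read_camera(n); cs[n]=c; cv2.imwrite(f'pics/{n}0.png',c['img'][:,:,::-1])
    print(n,c['origin'],c['rotation'],c['fx'],c['k1'])
    for t in('cap','gauge','blue_recess','grey_recess','green_tray_in','red_tray_in','tape_roll','gps_puck','solder_tin'):
        for r in search_frame(n,t)[:2]:
            print(n,t,round(r['score'],2),np.round(r['pixel']),atz(c,r['pixel'],0.01)[:2])
print(telemetry.get_obs())
E
```

```text
top [0.3905 0.0456 1.0391] [ 0.7068  0.049  -0.0529 -0.7038] 439.32984823231067 -0.03129475259004036Traceback (most recent call last):
  File "<stdin>", line 9, in <module>
  File "h.py", line 8, in atz
    o,d=ray(c,px); return o+d*(z-o[2])/d[2]
        ~~~^^^^^^
  File "h.py", line 6, in ray
    return np.array(c['origin']), np.array(c['rotation'])@np.array([u[0],-u[1],-1])
                                  ~~~~~~~~~~~~~~~~~~~~~~~^~~~~~~~~~~~~~~~~~~~~~~~~~
ValueError: matmul: Input operand 1 has a mismatch in its core dimension 0, with gufunc signature (n?,k),(k,m?)->(n?,m?) (size 3 is different from 4)
```

Rotation is a quaternion.

```bash
sed -i "s/np.array(c\['rotation'\])/RM(c['rotation'])/g" h.py; cat >> h.py <<'E'
from scipy.spatial.transform import Rotation as R
def RM(q): return R.from_quat([q[1],q[2],q[3],q[0]]).as_matrix()
np.set_printoptions(precision=4,suppress=True)
E
python3 - <<'E'
from h import *
cs={}
for n in('top','side'):
    c=viewer.read_camera(n); cs[n]=c; cv2.imwrite(f'pics/{n}0.png',c['img'][:,:,::-1])
    print(n,c['origin'],c['rotation'],c['fx'],c['k1'])
    for t in('cap','gauge','blue_recess','grey_recess','green_tray_in','red_tray_in','tape_roll','gps_puck','solder_tin'):
        for r in search_frame(n,t)[:2]:
            print(n,t,round(r['score'],2),np.round(r['pixel']),atz(c,r['pixel'],0.01)[:2])
print(telemetry.get_obs())
E
```

```text
top [0.3905 0.0456 1.0391] [ 0.7068  0.049  -0.0529 -0.7038] 439.32984823231067 -0.03129475259004036
top cap 0.54 [185. 250.] [0.4253 0.2491]
top blue_recess 0.72 [207. 261.] [0.4003 0.1988]
top grey_recess 0.92 [214. 256.] [0.4136 0.1831]
top green_tray_in 0.87 [373. 190.] [ 0.5695 -0.1927]
top red_tray_in 0.8 [374. 254.] [ 0.4191 -0.1914]
top red_tray_in 0.23 [187. 251.] [0.4234 0.2446]
top tape_roll 0.7 [298. 175.] [ 0.6055 -0.014 ]
top gps_puck 0.72 [252. 178.] [0.5981 0.0944]
top solder_tin 0.77 [203. 160.] [0.6411 0.2133]
side [ 0.3158 -0.727   0.7494] [ 0.9066  0.4026 -0.056  -0.1132] 497.229210809816 0.06197051152308552
side cap 0.76 [222. 164.] [0.4223 0.2607]
side gauge 0.92 [268. 227.] [0.4815 0.0186]
side blue_recess 0.64 [225. 199.] [0.4085 0.1288]
side grey_recess 0.75 [233. 186.] [0.4339 0.1707]
side grey_recess 0.35 [267. 232.] [0.4759 0.0049]
side green_tray_in 0.75 [342. 299.] [ 0.5714 -0.2012]
side red_tray_in 0.69 [267. 312.] [ 0.4298 -0.1943]
side tape_roll 0.64 [328. 224.] [ 0.6097 -0.0023]
side tape_roll 0.41 [220. 189.] [0.4036 0.1679]
side gps_puck 0.75 [314. 194.] [0.609 0.098]
side solder_tin 0.63 [313. 158.] [0.6473 0.2337]
side solder_tin 0.57 [264. 229.] [0.4717 0.0141]
{'t': 1.1, 'q': array([-1.2901,  0.477 ,  0.0224,  1.5554, -0.0115,  1.1093, -0.0831]), 'joint_vel': array([-0.0004, -0.0009,  0.0001, -0.0021,  0.0006,  0.0021, -0.0013]), 'joint_torque': array([ -0.0014, -59.6346,   1.606 , -28.155 ,   0.0125,   0.0016,
         0.    ]), 'eef_pos': array([0.2559, 0.6246, 0.2112]), 'tool_rot': array([-0.    ,  0.1932,  0.9812,  0.    ]), 'contact_force': array([-0.3364, -0.2911, -0.4617]), 'torque': array([-0.0386, -0.0233, -0.0369]), 'grasp_force': 0.0, 'gripper_width': 1.0013149557051073}
```

View pics/top0.png

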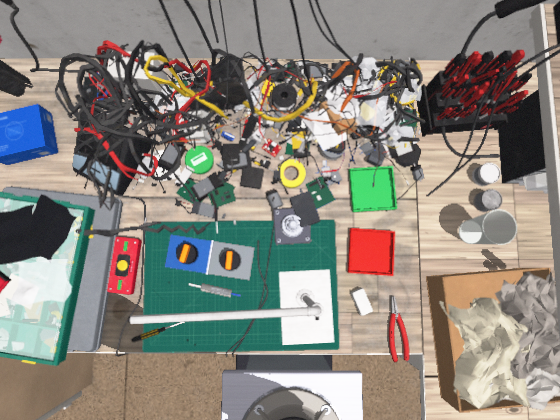

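View pics/side0.png

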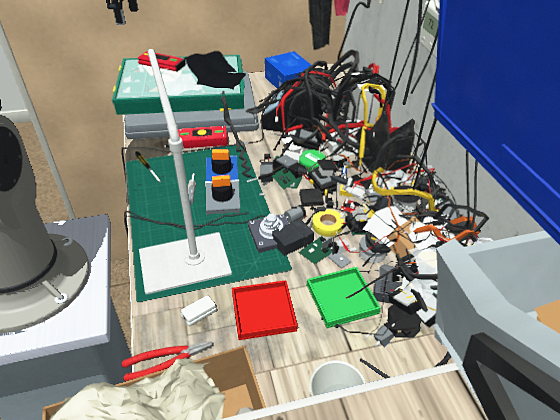

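The top view shows the blue recess with its cap at about (187,252), the grey cap at (229,259), the gauge at (292,225), the red tray at (371,251) and the green tray at (372,189). The lamp arm runs along row ~318. In the side view the caps are at (221,157) and (222,185), and the gauge is at (268,228). Next I'll fit the bars, gauge and trays.

```bash
cat >> h.py <<'E'
from scipy.optimize import minimize
S=4
def omask(c,box):
    x0,y0,x1,y1=box; im=cv2.resize(c['img'][y0:y1,x0:x1],None,fx=S,fy=S,interpolation=cv2.INTER_CUBIC)
    h=cv2.cvtColor(im,cv2.COLOR_RGB2HSV); m=(h[...,0]<22)&(h[...,0]>3)&(h[...,1]>140)&(h[...,2]>60)
    n,l,st,_=cv2.connectedComponentsWithStats(m.astype(np.uint8)); return l==1+np.argmax(st[1:,4])
def boxmask(c,P,box):
    p=np.array([((proj(c,q)-box[:2]+.5)*S-.5) for q in P],np.float32)
    m=np.zeros(((box[3]-box[1])*S,(box[2]-box[0])*S),np.uint8)
    cv2.fillConvexPoly(m,cv2.convexHull(np.round(p*16).astype(np.int32)),1,shift=4); return m>0
def bar(x,y,a,z):  # z = rim height
    c,s=np.cos(a),np.sin(a)
    return [(x+c*u-s*v,y+s*u+c*v,z+w) for u in(-.02,.02) for v in(-.006,.006) for w in(.034,.056)]
def fitbar(views,z,x0):
    ms=[omask(c,b) for c,b in views]
    def f(p):
        e=0
        for (c,b),m in zip(views,ms):
            r=boxmask(c,bar(p[0],p[1],p[2],z if len(p)<4 else p[3]),b); e+=1-(r&m).sum()/(r|m).sum()
        return e
    best=None
    for a in np.arange(0,np.pi,np.pi/6):
        s0=np.array([x0[0],x0[1],a]); 
        r=minimize(f,s0,method='Nelder-Mead',options=dict(initial_simplex=s0+np.vstack([np.zeros(3),np.diag([.008,.008,.4])]),xatol=1e-4,fatol=1e-4))
        if best is None or r.fun<best.fun: best=r
    return best.x,best.fun
E
python3 - <<'E'
from h import *
T=viewer.read_camera('top');D=viewer.read_camera('side')
bt,bs=(172,237,204,268),(205,145,238,172)
print('cap both',fitbar([(T,bt),(D,bs)],.008,(.425,.245)))
print('cap top',fitbar([(T,bt)],.008,(.425,.245)),'side',fitbar([(D,bs)],.008,(.425,.245)))
print('spare',fitbar([(T,(214,244,246,275)),(D,(205,171,238,200))],.008,(.41,.15)))
for col,n in(((35,85),'green'),((0,8),'red')):
  for c,r in((T,(335,(165 if n=='green' else 222),405,(217 if n=='green' else 282))),(D,((305,262,390,330) if n=='green' else (225,275,302,345)))):
    h=cv2.cvtColor(c['img'],cv2.COLOR_RGB2HSV);m=np.zeros(h.shape[:2],np.uint8);x0,y0,x1,y1=r
    q=h[y0:y1,x0:x1];m[y0:y1,x0:x1]=(q[...,0]>=col[0])&(q[...,0]<=col[1])&(q[...,1]>140)&(q[...,2]>80)
    hull=cv2.convexHull(cv2.findNonZero(m));b=cv2.boxPoints(cv2.minAreaRect(hull));ap=cv2.approxPolyDP(hull,6,True)[:,0]
    P=np.array([atz(c,p,.014)[:2] for p in ap.astype(float)]);print(n,len(ap),P.mean(0),P.tolist() if c is T else '')
a=T['img'][200:250,262:322];b=D['img'][203:253,238:298]
cv2.imwrite('pics/g.png',np.hstack([cv2.resize(k,(400,333),interpolation=cv2.INTER_CUBIC) for k in(a,b)])[:,:,::-1])
E
```

```text
cap both (array([0.4185, 0.2428, 2.8732]), np.float64(0.2921869960608324))
cap top (array([ 0.4186,  0.2427, -0.2814]), np.float64(0.06212251941328728)) side (array([0.419 , 0.2437, 2.8898]), np.float64(0.1884577763286599))
spare (array([ 0.4036,  0.1439, -0.0835]), np.float64(0.3190708716989046))
green 4 [ 0.5727 -0.1904] [[0.5288290131064027, -0.24551520235938373], [0.518868844555469, -0.14332065460634674], [0.6174753229403536, -0.13590947666786107], [0.6254351115045158, -0.23698891429910895]]
green 5 [ 0.5663 -0.1801] 
red 4 [ 0.4238 -0.1834] [[0.4696779851990245, -0.23871672027599172], [0.3700936578232202, -0.23075644001132883], [0.3767942263139744, -0.12879394403819533], [0.4787122960533633, -0.13541935087648643]]
red 4 [ 0.424  -0.1885]
```

View pics/g.png

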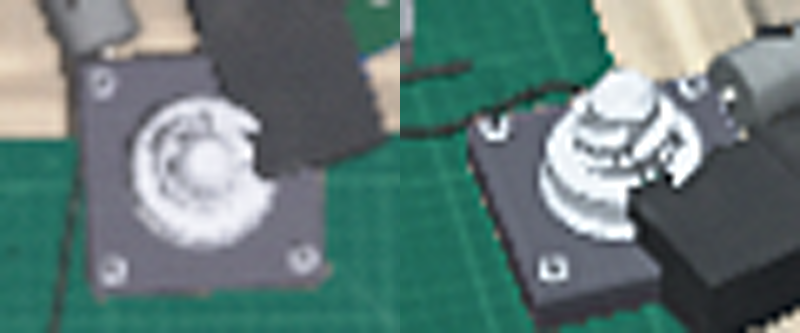

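The crop shows the screw at crop (205,165) in the top view and (620,100) in the side view. A dark block covers the seat's right edge, so I'll check that while approaching. The cap is at (0.4186, 0.243) with its bar at about -15.5°. I'll move in above it.

```bash
python3 -m crank '[{"delta_rot":[0,0,-6.8],"xyz":[-0.274,-0.131,0],"fingers":-1},{"delta_rot":[0,0,-6.8],"xyz":[-0.274,-0.131,0],"fingers":-1},{"delta_rot":[0,0,-6.8],"xyz":[-0.274,-0.131,0],"fingers":-1},{"delta_rot":[0,0,-6.8],"xyz":[-0.274,-0.131,0],"fingers":-1},{"delta_rot":[0,0,-6.8],"xyz":[-0.274,-0.131,0],"fingers":-1},{"delta_rot":[0,0,-6.8],"xyz":[-0.274,-0.131,0],"fingers":-1},{"delta_rot":[0,0,-6.8],"xyz":[-0.295,-0.292,0],"fingers":-1},{"delta_rot":[0,0,-6.8],"xyz":[-0.295,-0.292,0],"fingers":-1},{"delta_rot":[0,0,-6.8],"xyz":[-0.295,-0.292,0],"fingers":-1},{"delta_rot":[0,0,-6.8],"xyz":[-0.295,-0.292,0],"fingers":-1}]' 30
cat > to.py <<'E'
import sys; from h import *
x,y,z,yaw=map(float,sys.argv[1:5]); o=telemetry.get_obs(); M=RM(o['tool_rot'])
d=M.T@(np.array([x,y,z])-o['eef_pos']); a=np.degrees(np.arctan2(M[1,0],M[0,0]))
print('pos',o['eef_pos'],'yaw x',round(a,2),'tilt',M[:,2],'t',round(o['t'],2),'q7',o['q'][6],'F',o['contact_force'],'M',o['torque'],'w',o['gripper_width'])
print('shift',d,'rot z (tool)',round((a-yaw+90)%180-90,2))
E
python3 to.py .4186 .243 .044 -15.5
python3 - <<'E'
from h import *
T=viewer.read_camera('top');D=viewer.read_camera('side')
for n in('top','side'):
    for r in cut_out(n,'gps_puck')[:3]: print(n,r['score'],r['pixel'],r['pixels'].sum())
    for r in search_frame(n,'gauge')[:2]+search_frame(n,'gauge_seat')[:2]: print(n,r)
g=lambda u,v:(262+u/6.667,200+v/6.667)
s=lambda u,v:(238+(u-400)/6.667,203+v/6.667)
print('screw',tri(T,g(205,163),D,s(622,95)),'corner',tri(T,g(262,175),D,s(630,190)))
P=[tri(T,g(*p),D,s(*q)) for p,q in(((101,85),(690,82)),((113,270),(495,128)),((303,260),(552,268)))]
print('foot bolts',P)
cv2.imwrite('pics/g2.png',np.hstack([cv2.resize(k,(400,400),interpolation=cv2.INTER_CUBIC) for k in(T['img'][170:250,262:342],D['img'][190:270,240:320])])[:,:,::-1])
cv2.imwrite('pics/s2.png',cv2.resize(D['img'][60:260,100:400],(800,533))[:,:,::-1])
E
```

```text
t: 2.2
eef_pos: [0.4172, 0.237, 0.211]
tool_rot: [-0.0, 0.137, 0.991, -0.001]
contact_force: [0.5, 1.0, 1.5]
gripper_width: 1.001
grasp_force: 0.0
pos [0.4172 0.237  0.211 ] yaw x 164.2 tilt [-0.0012 -0.002  -1.    ] t 2.2 q7 0.6698109230199081 F [0.4777 1.0097 1.4916] M [ 0.0218 -0.0563  0.0058] w 1.0012374577689234
shift [0.0002 0.0066 0.167 ] rot z (tool) -0.3
top 0.84 [252.1, 177.5] 435
top 0.73 [376.3, 250.6] 2015
top {'pixel': [292.7, 228.6], 'score': 0.92}
side 0.65 [310.6, 195.9] 386
side {'pixel': [265.8, 229.3], 'score': 0.97}
screw (array([0.4839, 0.0004, 0.0538]), np.float64(0.002312599632745775)) corner (array([ 0.4816, -0.0202,  0.0331]), np.float64(0.0019210189148776856))
foot bolts [(array([0.5144, 0.0352, 0.0212]), np.float64(0.0027566356831081455)), (array([0.4495, 0.0309, 0.0196]), np.float64(0.0019621789961969636)), (array([ 0.4533, -0.0351,  0.0207]), np.float64(0.002261859842137779))]
```

View pics/g2.png

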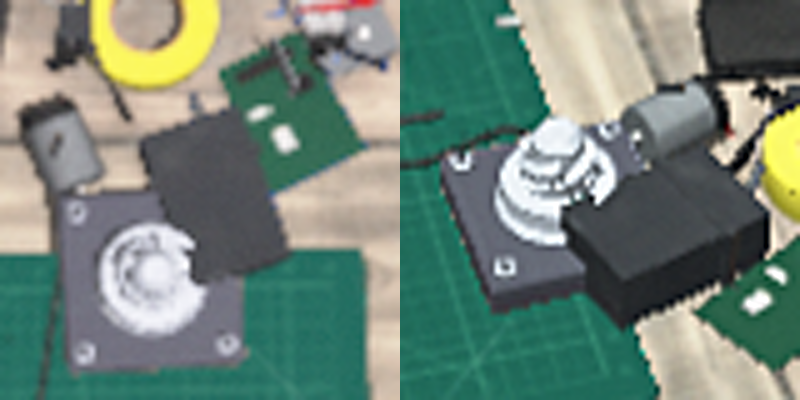

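View pics/s2.png

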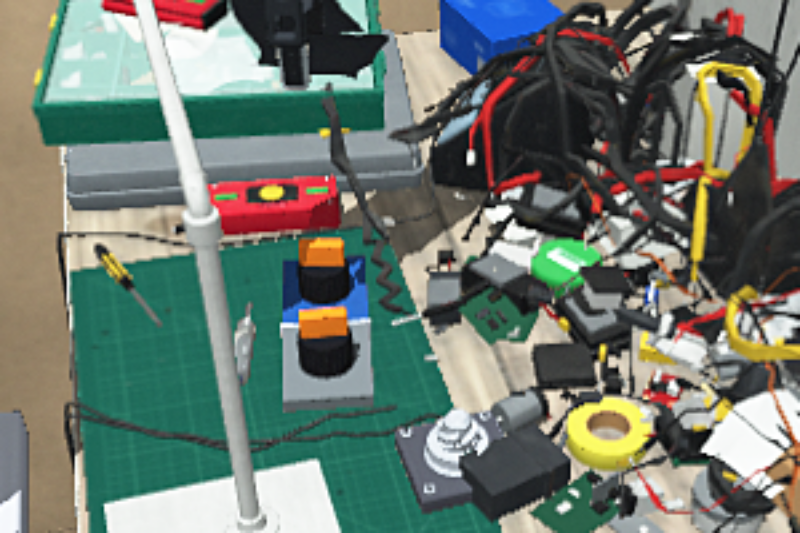

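The clutter block beside the gauge has its nearest top corner at about (0.482, -0.020, 0.033), close to the seat, so I'll watch it. The screw axis is at (0.4838, 0.0002). The bolts give the same centre. Now I'll descend and grip.

```bash
python3 -m crank '[{"delta_rot":[0,0,0],"xyz":[0,0,0.05],"fingers":-1},{"delta_rot":[0,0,0],"xyz":[0,0,0.1],"fingers":-1},{"delta_rot":[0,0,0],"xyz":[0,0,0.14],"fingers":-0.5},{"delta_rot":[0,0,0],"xyz":[0,0,0.1665],"fingers":-0.3},{"delta_rot":[0,0,0],"xyz":[0,0,0.1665],"fingers":0},{"delta_rot":[0,0,0],"xyz":[0,0,0.1665],"fingers":0}]' 30 && python3 to.py .4186 .243 .0445 -15.5
```

```text
t: 3.2
eef_pos: [0.4183, 0.2432, 0.0448]
tool_rot: [-0.0, 0.134, 0.991, -0.0]
contact_force: [0.1, 0.6, 0.7]
gripper_width: 0.5
grasp_force: 0.0
pos [0.4183 0.2432 0.0448] yaw x 164.57 tilt [-0.0005 -0.0004 -1.    ] t 3.2 q7 0.7068825045509429 F [0.085  0.6184 0.6667] M [ 0.0232 -0.0002  0.0223] w 0.49957937015723797
shift [-0.0003 -0.0002  0.0003] rot z (tool) 0.07
```

```bash
python3 -m crank '[{"delta_rot":[0,0,0],"xyz":[0,0,0],"fingers":1},{"delta_rot":[0,0,0],"xyz":[0,0,0],"fingers":1},{"delta_rot":[0,0,0],"xyz":[0,0,0],"fingers":1},{"delta_rot":[0,0,0],"xyz":[0,0,0],"fingers":1},{"delta_rot":[0,0,0],"xyz":[0,0,0],"fingers":1},{"delta_rot":[0,0,0],"xyz":[0,0,0],"fingers":1}]' 30; python3 to.py .4838 .0002 .15 -15.5
```

```text
t: 3.8
eef_pos: [0.4191, 0.2427, 0.0459]
tool_rot: [0.001, 0.135, 0.991, 0.001]
contact_force: [-1.1, -2.9, 7.2]
gripper_width: 0.116
grasp_force: 29.9
pos [0.4191 0.2427 0.0459] yaw x 164.49 tilt [ 0.0017  0.001  -1.    ] t 3.8 q7 0.7071219280534989 F [-1.1217 -2.876   7.2483] M [-0.367   0.0852 -0.0455] w 0.11608102371982208
shift [-0.1273 -0.2162 -0.1043] rot z (tool) -0.01
```

```bash
python3 -m crank '[{"delta_rot":[0,0,0],"xyz":[0,0,-0.02],"fingers":1},{"delta_rot":[0,0,0],"xyz":[0,0,-0.06],"fingers":1},{"delta_rot":[0,0,0],"xyz":[0,0,-0.105],"fingers":1},{"delta_rot":[0,0,-10],"xyz":[-0.02,-0.035,-0.105],"fingers":1},{"delta_rot":[0,0,-20],"xyz":[-0.04,-0.07,-0.105],"fingers":1},{"delta_rot":[0,0,-30],"xyz":[-0.065,-0.11,-0.105],"fingers":1},{"delta_rot":[0,0,-40],"xyz":[-0.09,-0.15,-0.105],"fingers":1},{"delta_rot":[0,0,-50],"xyz":[-0.11,-0.185,-0.105],"fingers":1},{"delta_rot":[0,0,-60],"xyz":[-0.1277,-0.2166,-0.105],"fingers":1},{"delta_rot":[0,0,-68],"xyz":[-0.1277,-0.2166,-0.105],"fingers":1}]' 30
python3 -m crank '[{"delta_rot":[0,0,0],"xyz":[0,0,0],"fingers":1},{"delta_rot":[0,0,0],"xyz":[0,0,0],"fingers":1},{"delta_rot":[0,0,0],"xyz":[0,0,0],"fingers":1}]' 30
python3 to.py .4838 .0002 .085 232.5
python3 - <<'E'
from h import *
T=viewer.read_camera('top');D=viewer.read_camera('side')
cv2.imwrite('pics/h.png',np.hstack([cv2.resize(k,(400,400),interpolation=cv2.INTER_CUBIC) for k in(T['img'][170:270,242:342],D['img'][150:250,220:320])])[:,:,::-1])
E
```

```text
t: 4.8
eef_pos: [0.484, -0.0058, 0.1501]
tool_rot: [0.0, -0.332, 0.943, -0.001]
contact_force: [-0.3, 0.7, -0.7]
gripper_width: 0.117
grasp_force: 29.3
t: 5.1
eef_pos: [0.4832, 0.0012, 0.1497]
tool_rot: [0.0, -0.332, 0.943, 0.0]
contact_force: [0.1, 0.0, -1.3]
gripper_width: 0.117
grasp_force: 29.3
pos [0.4832 0.0012 0.1497] yaw x -141.2 tilt [-0.0001  0.0005 -1.    ] t 5.1 q7 2.1540545271404574 F [ 0.0911  0.007  -1.2535] M [-0.0553 -0.001  -0.0566] w 0.11660069387038052
shift [ 0.0001 -0.0012  0.0647] rot z (tool) -13.7
```

View pics/h.png

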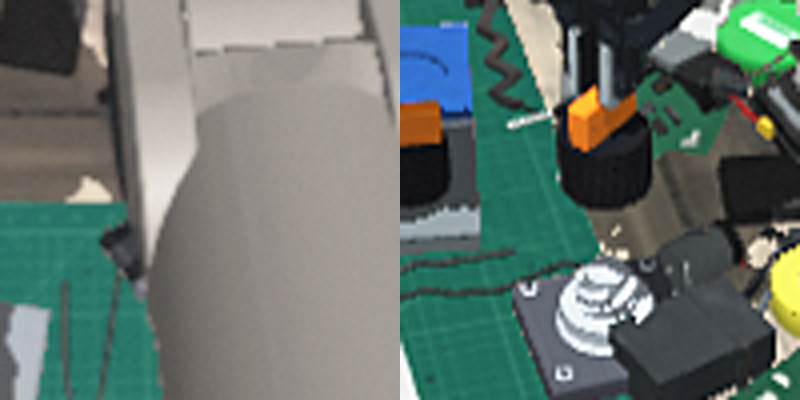

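The side view shows the cap held upright in the fingers at (605,150), above the screw at (600,290). Now I'll lower it gently.

```bash
python3 -m crank '[{"delta_rot":[0,0,0],"xyz":[0,-0.001,0.03],"fingers":1},{"delta_rot":[0,0,0],"xyz":[0,-0.001,0.055],"fingers":1},{"delta_rot":[0,0,0],"xyz":[0,-0.001,0.062],"fingers":1},{"delta_rot":[0,0,0],"xyz":[0,-0.001,0.066],"fingers":1},{"delta_rot":[0,0,0],"xyz":[0,-0.001,0.069],"fingers":1},{"delta_rot":[0,0,0],"xyz":[0,-0.001,0.069],"fingers":1},{"delta_rot":[0,0,0],"xyz":[0,-0.001,0.069],"fingers":1}]' 30
python3 to.py .4838 .0002 .075 218.8
```

```text
t: 5.9
eef_pos: [0.4842, -0.0004, 0.081]
tool_rot: [0.0, -0.333, 0.943, 0.0]
contact_force: [-0.8, 1.8, -1.8]
gripper_width: 0.119
grasp_force: 29.3
pos [ 0.4842 -0.0004  0.081 ] yaw x -141.13 tilt [ 0.0003  0.0005 -1.    ] t 5.9 q7 2.1773944270952263 F [-0.7756  1.7918 -1.7821] M [ 0.4201  0.1012 -0.0127] w 0.11888093082324541
shift [-0.0001  0.0007  0.006 ] rot z (tool) 0.07
```

```bash
python3 -m crank '[{"delta_rot":[0,0,0],"xyz":[0,0.0005,0.002],"fingers":1},{"delta_rot":[0,0,0],"xyz":[0,0.0005,0.004],"fingers":1},{"delta_rot":[0,0,0],"xyz":[0,0.0005,0.006],"fingers":1},{"delta_rot":[0,0,0],"xyz":[0,0.0005,0.006],"fingers":1},{"delta_rot":[0,0,0],"xyz":[0,0.0005,0.006],"fingers":1}]' 30
python3 to.py .4838 .0002 .075 218.8
```

```text
t: 6.4
eef_pos: [0.4879, -0.0007, 0.0777]
tool_rot: [0.004, -0.332, 0.943, -0.001]
contact_force: [-1.0, -0.6, 20.5]
gripper_width: 0.115
grasp_force: 34.8
pos [ 0.4879 -0.0007  0.0777] yaw x -141.2 tilt [ 0.0081  0.0007 -1.    ] t 6.4 q7 2.178202226771245 F [-0.9672 -0.5909 20.4852] M [ 0.0246  0.226  -0.078 ] w 0.11526548462543756
shift [0.0027 0.0033 0.0027] rot z (tool) 0.0
```

```bash
python3 -m crank '[{"delta_rot":[0,0,0],"xyz":[0,0,-0.002],"fingers":1},{"delta_rot":[0,0,0],"xyz":[0,0,-0.002],"fingers":1},{"delta_rot":[0,0,0],"xyz":[0,0,-0.002],"fingers":1}]' 30
python3 to.py .4838 .0002 .075 218.8
```

```text
t: 6.7
eef_pos: [0.4863, -0.0006, 0.0784]
tool_rot: [0.003, -0.332, 0.943, -0.001]
contact_force: [1.2, -0.2, 8.5]
gripper_width: 0.117
grasp_force: 33.1
pos [ 0.4863 -0.0006  0.0784] yaw x -141.18 tilt [ 0.0052  0.0004 -1.    ] t 6.7 q7 2.1776302603877293 F [ 1.2336 -0.2497  8.4659] M [ 0.1067 -0.1686  0.0263] w 0.11706358510161212
shift [0.0015 0.0023 0.0034] rot z (tool) 0.02
```

```bash
python3 -m crank '[{"delta_rot":[0,0,6],"xyz":[0,0,0.0006],"fingers":1},{"delta_rot":[0,0,12],"xyz":[0,0,0.0012],"fingers":1},{"delta_rot":[0,0,18],"xyz":[0,0,0.0018],"fingers":1},{"delta_rot":[0,0,24],"xyz":[0,0,0.0025],"fingers":1},{"delta_rot":[0,0,24],"xyz":[0,0,0.0025],"fingers":1}]' 30
python3 to.py .4838 .0002 .075 218.8
```

```text
t: 7.2
eef_pos: [0.4856, -0.0009, 0.0756]
tool_rot: [0.002, -0.127, 0.992, -0.0]
contact_force: [-0.6, -0.0, 8.9]
gripper_width: 0.115
grasp_force: 33.2
pos [ 0.4856 -0.0009  0.0756] yaw x -165.37 tilt [ 0.0036  0.0001 -1.    ] t 7.2 q7 1.8140316497296463 F [-0.5514 -0.0197  8.9339] M [-0.0251  0.1452 -0.0929] w 0.11532743665431158
shift [0.0014 0.0015 0.0006] rot z (tool) -24.17
```

```bash
python3 -m crank '[{"delta_rot":[0,0,5],"xyz":[0,0,0.0005],"fingers":1},{"delta_rot":[0,0,10],"xyz":[0,0,0.001],"fingers":1},{"delta_rot":[0,0,15],"xyz":[0,0,0.0015],"fingers":1},{"delta_rot":[0,0,20],"xyz":[0,0,0.002],"fingers":1},{"delta_rot":[0,0,20],"xyz":[0,0,0.002],"fingers":1}]' 30
python3 to.py .4838 .0002 .075 218.8
```

```text
t: 7.7
eef_pos: [0.4856, -0.0008, 0.0735]
tool_rot: [0.002, 0.047, 0.999, 0.0]
contact_force: [-0.6, 0.4, 8.8]
gripper_width: 0.115
grasp_force: 33.2
pos [ 0.4856 -0.0008  0.0735] yaw x 174.67 tilt [ 0.0036  0.0001 -1.    ] t 7.7 q7 1.5180319829977134 F [-0.6452  0.3883  8.8314] M [ 0.0741  0.0299 -0.1414] w 0.11515430983670634
shift [ 0.0019  0.0009 -0.0015] rot z (tool) -44.13
```

```bash
python3 -m crank '[{"delta_rot":[0,0,3],"xyz":[0,0,0.0003],"fingers":1},{"delta_rot":[0,0,6],"xyz":[0,0,0.0006],"fingers":1},{"delta_rot":[0,0,9],"xyz":[0,0,0.0009],"fingers":1},{"delta_rot":[0,0,9],"xyz":[0,0,0.0009],"fingers":1}]' 30
python3 to.py .4838 .0002 .075 218.8
python3 -c "
from station import telemetry;import numpy as np
for i in range(3): print(telemetry.get_obs()['torque'])"
```

```text
t: 8.1
eef_pos: [0.4857, -0.0009, 0.0726]
tool_rot: [0.002, 0.124, 0.992, 0.0]
contact_force: [-0.7, -0.1, 8.8]
gripper_width: 0.116
grasp_force: 33.1
pos [ 0.4857 -0.0009  0.0726] yaw x 165.72 tilt [ 0.0038  0.0001 -1.    ] t 8.1 q7 1.3870913095709225 F [-0.6854 -0.0511  8.7825] M [-0.0318  0.0219 -0.0483] w 0.11604526683272172
shift [ 0.0021  0.0006 -0.0024] rot z (tool) -53.08
[-0.0317873   0.02190367 -0.04825926]
[-0.0317873   0.02190367 -0.04825926]
[-0.0317873   0.02190367 -0.04825926]
```

```bash
python3 -m crank '[{"delta_rot":[0,0,2],"xyz":[0,0,0.0002],"fingers":1},{"delta_rot":[0,0,4],"xyz":[0,0,0.0004],"fingers":1},{"delta_rot":[0,0,6],"xyz":[0,0,0.0006],"fingers":1},{"delta_rot":[0,0,6],"xyz":[0,0,0.0006],"fingers":1}]' 30
python3 to.py .4838 .0002 .075 218.8
python3 -m crank '[{"delta_rot":[0,0,2],"xyz":[0,0,0.0002],"fingers":1},{"delta_rot":[0,0,4],"xyz":[0,0,0.0004],"fingers":1},{"delta_rot":[0,0,4],"xyz":[0,0,0.0004],"fingers":1}]' 30
python3 to.py .4838 .0002 .075 218.8
```

```text
t: 8.5
eef_pos: [0.4856, -0.0009, 0.072]
tool_rot: [0.002, 0.176, 0.984, 0.0]
contact_force: [-0.5, -0.5, 7.7]
gripper_width: 0.112
grasp_force: 33.1
pos [ 0.4856 -0.0009  0.072 ] yaw x 159.76 tilt [ 0.0037  0.0002 -1.    ] t 8.5 q7 1.3001938159766084 F [-0.5231 -0.4899  7.6632] M [-0.0013  0.0698 -0.0704] w 0.11152206685799113
shift [ 0.0021  0.0004 -0.003 ] rot z (tool) -59.04
t: 8.8
eef_pos: [0.4857, -0.0008, 0.0716]
tool_rot: [0.002, 0.21, 0.978, 0.001]
contact_force: [-0.3, 0.2, 8.7]
gripper_width: 0.114
grasp_force: 33.2
pos [ 0.4857 -0.0008  0.0716] yaw x 155.76 tilt [ 0.0037  0.0003 -1.    ] t 8.8 q7 1.2422239146233682 F [-0.2796  0.1683  8.6711] M [-0.0018  0.0776 -0.0432] w 0.11426544101140525
shift [ 0.0021  0.0002 -0.0034] rot z (tool) -63.04
```

```bash
for i in 1 2; do python3 -m crank '[{"delta_rot":[0,0,2],"xyz":[0,0,0.0002],"fingers":1},{"delta_rot":[0,0,4],"xyz":[0,0,0.0004],"fingers":1},{"delta_rot":[0,0,5],"xyz":[0,0,0.0005],"fingers":1},{"delta_rot":[0,0,5],"xyz":[0,0,0.0005],"fingers":1}]' 30 >/dev/null
python3 to.py .4838 .0002 .075 218.8; done
```

```text
pos [ 0.4858 -0.0009  0.0713] yaw x 150.79 tilt [ 0.0039  0.0003 -1.    ] t 9.2 q7 1.1705302054048607 F [-0.4799 -0.6831 10.1359] M [-0.0113  0.1094 -0.0216] w 0.11414843199765112
shift [ 0.0022 -0.     -0.0037] rot z (tool) -68.01
pos [ 0.4861 -0.0009  0.0711] yaw x 145.79 tilt [ 0.0044  0.0006 -1.    ] t 9.6 q7 1.098699592508594 F [-0.6644 -0.8686 14.0403] M [-0.0221  0.3251  0.0616] w 0.11633984054995633
shift [ 0.0024 -0.0004 -0.0039] rot z (tool) -73.01
```

```bash
for i in 1 2; do python3 -m crank '[{"delta_rot":[0,0,1],"xyz":[0,0,-0.0004],"fingers":1},{"delta_rot":[0,0,2],"xyz":[0,0,-0.0004],"fingers":1},{"delta_rot":[0,0,3],"xyz":[0,0,-0.0004],"fingers":1},{"delta_rot":[0,0,3],"xyz":[0,0,-0.0004],"fingers":1}]' 30 >/dev/null
python3 to.py .4838 .0002 .075 218.8; done
python3 - <<'E'
from h import *
D=viewer.read_camera('side')
for z in(.030,.034): print(z,[(proj(D,(.4838+.0225*np.cos(a),.0225*np.sin(a),z)).round(1)) for a in(-np.pi,-np.pi/2)], proj(D,(.4816,-.0202,.033)))
cv2.imwrite('pics/i.png',cv2.resize(D['img'][180:255,220:320],(800,600),interpolation=cv2.INTER_CUBIC)[:,:,::-1])
E
```

```text
pos [ 0.4859 -0.0009  0.0712] yaw x 142.79 tilt [ 0.0041  0.0003 -1.    ] t 10.0 q7 1.0549879700607034 F [-0.2496  0.9107 11.6   ] M [-0.0515  0.1082  0.0146] w 0.11439793202815071
shift [ 0.0023 -0.0004 -0.0038] rot z (tool) -76.01
pos [ 0.4856 -0.0009  0.0713] yaw x 139.8 tilt [ 0.0036  0.0002 -1.    ] t 10.4 q7 1.011264261976692 F [-0.4904  0.5254  7.4721] M [ 0.0066 -0.0563  0.0343] w 0.11879060237808076
shift [ 0.0021 -0.0003 -0.0037] rot z (tool) -79.0
0.03 [array([260.2, 227.6]), array([273.3, 233.2])] [272.0294 231.6117]
0.034 [array([260.2, 226.3]), array([273.3, 231.8])] [272.0294 231.6117]
```

View pics/i.png

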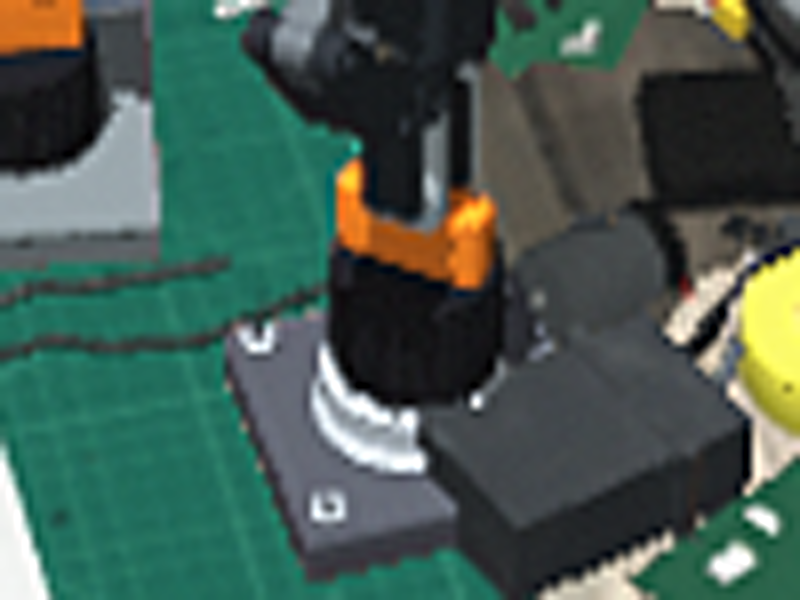

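The side view shows the cap upright on the screw. Its rim at crop (420,402) is still above the bright seat, with the block clear in front. The torque is still low, so I'll keep turning gently.

```bash
for i in 1 2; do python3 -m crank '[{"delta_rot":[0,0,1],"xyz":[0,0,0],"fingers":1},{"delta_rot":[0,0,2],"xyz":[0,0,0],"fingers":1},{"delta_rot":[0,0,3],"xyz":[0,0,0],"fingers":1},{"delta_rot":[0,0,3],"xyz":[0,0,0],"fingers":1}]' 30 >/dev/null
python3 to.py .4838 .0002 .075 218.8; done
python3 - <<'E'
from h import *
D=viewer.read_camera('side')
for r,z in((.024,.016),(.024,.03),(.0225,.03),(.0225,.034),(.0225,.04),(.0225,.068)):
    P=np.array([proj(D,(.4838+r*np.cos(a),r*np.sin(a),z)) for a in np.linspace(0,6.28,90)]); i=P[:,0].argmin();j=P[:,1].argmax()
    print(r,z,'left',(P[i]-[220,180])*8,'low',(P[j]-[220,180])*8,'right',(P[P[:,0].argmax()]-[220,180])*8)
E
```

```text
pos [ 0.4856 -0.0009  0.0713] yaw x 136.8 tilt [ 0.0035  0.0002 -1.    ] t 10.85 q7 0.9681383723404963 F [0.3016 0.4737 7.4401] M [-0.0029  0.0112  0.0251] w 0.11426754854388833
shift [ 0.002  -0.0004 -0.0037] rot z (tool) -82.0
pos [ 0.4854 -0.0008  0.0713] yaw x 133.81 tilt [ 0.0032  0.0003 -1.    ] t 11.25 q7 0.925163430218612 F [ 0.5507 -0.4793  8.2493] M [0.1227 0.0592 0.1248] w 0.11734817510907025
shift [ 0.0018 -0.0005 -0.0037] rot z (tool) -84.99
0.024 0.016 left [315.3229 404.7339] low [403.6742 470.3385] right [498.0832 407.8508]
0.024 0.03 left [314.133 366.317] low [403.2757 431.8551] right [498.5399 369.4611]
0.0225 0.03 left [319.9017 366.3409] low [403.474  427.7158] right [492.7802 365.0535]
0.0225 0.034 left [319.5723 355.2377] low [403.3592 416.5928] right [492.8971 353.9596]
0.0225 0.04 left [319.0746 338.4752] low [403.1857 399.799 ] right [493.0737 337.2111]
0.0225 0.068 left [316.6941 258.4942] low [402.354  319.6451] right [493.9158 261.5142]
```

```bash
for i in 1 2; do python3 -m crank '[{"delta_rot":[0,0,1],"xyz":[0,0,0],"fingers":1},{"delta_rot":[0,0,2],"xyz":[0,0,0],"fingers":1},{"delta_rot":[0,0,2],"xyz":[0,0,0],"fingers":1}]' 30 >/dev/null
python3 to.py .4838 .0002 .075 218.8; done
```

```text
pos [ 0.4854 -0.0007  0.0713] yaw x 131.82 tilt [ 0.0031  0.0003 -1.    ] t 11.6 q7 0.896588058375781 F [-0.8219  1.3025  8.5203] M [0.0389 0.0999 0.1088] w 0.11643799881385658
shift [ 0.0017 -0.0006 -0.0038] rot z (tool) -86.98
pos [ 0.4853 -0.0006  0.0712] yaw x 129.83 tilt [ 0.003   0.0003 -1.    ] t 11.9 q7 0.8680557240962561 F [0.0418 0.1394 7.6328] M [0.0518 0.1364 0.1373] w 0.11143211048147214
shift [ 0.0016 -0.0006 -0.0038] rot z (tool) -88.97
```

```bash
for i in 1 2; do python3 -m crank '[{"delta_rot":[0,0,1],"xyz":[0,0,0],"fingers":1},{"delta_rot":[0,0,2],"xyz":[0,0,0],"fingers":1},{"delta_rot":[0,0,2],"xyz":[0,0,0],"fingers":1}]' 30 >/dev/null
python3 to.py .4838 .0002 .075 218.8; done
```

```text
pos [ 0.4853 -0.0007  0.0712] yaw x 127.85 tilt [ 0.0029  0.0003 -1.    ] t 12.2 q7 0.8396749752204 F [-0.9842  0.2936  7.5752] M [0.0735 0.1239 0.2449] w 0.1153689946426889
shift [ 0.0016 -0.0007 -0.0038] rot z (tool) 89.05
pos [ 0.4853 -0.0007  0.0712] yaw x 125.86 tilt [ 0.0029  0.0002 -1.    ] t 12.5 q7 0.8112955209832643 F [-0.7198 -0.5477  7.9891] M [0.0365 0.1209 0.3166] w 0.11927713221953241
shift [ 0.0016 -0.0007 -0.0038] rot z (tool) 87.06
```

The torque climbed to about 0.3 N m, so this is the stop. I'll back off a little at once and measure the rim height against the seat.

```bash
python3 -m crank '[{"delta_rot":[0,0,-4],"xyz":[0,0,0],"fingers":1},{"delta_rot":[0,0,-8],"xyz":[0,0,0],"fingers":1},{"delta_rot":[0,0,-8],"xyz":[0,0,0],"fingers":1}]' 30 >/dev/null
python3 to.py .4838 .0002 .075 218.8
python3 - <<'E'
from h import *
D=viewer.read_camera('side'); g=D['img'].max(2).astype(int)
for c in range(262,275,2): print(c,g[218:242,c])
# sweep rim/seat contour predictions at these columns, axis at measured .4853
for r,z in((.0225,.03),(.0225,.034),(.024,.03),(.024,.016)):
    P=np.array([proj(D,(.4853+r*np.cos(a),-.0007+r*np.sin(a),z)) for a in np.linspace(np.pi,2*np.pi,200)])
    print(r,z,[round(float(np.interp(c,P[:,0],P[:,1])),1) for c in range(262,275,2)])
E
```

```text
pos [ 0.4853 -0.0007  0.0713] yaw x 133.94 tilt [ 0.0031  0.0006 -1.    ] t 12.8 q7 0.9269491069642697 F [-0.9459 -0.1187  7.9727] M [0.052  0.1104 0.0269] w 0.1159372471921682
shift [ 0.0017 -0.0005 -0.0037] rot z (tool) -84.86
262 [ 16  14  17  20  18  14   6  15  72 133 215 255 204 157 163 207 253 231
 129 113 117 118 114 154]
264 [ 20  21  23  29  27  27  28  27  25  14  24 188 255 245 164 162 199 252
 247 196 108 116 118 119]
266 [ 19  22  23  24  24  26  23  25  22  24  15  31 191 255 236 169 165 203
 255 243 126 110 121 123]
268 [ 21  20  19  23  17  27  26  28  26  30  25  18  54 206 255 161 173 181
 221 246 201 105 118 119]
270 [ 21  20  17  20  22  23  19  26  25  26  26  17  27 181 255 216 172 167
 204 255 254 101 115 120]
272 [ 42  37  25  28  27  29  23  29  26  26  26  21  36  96 127  81  58  52
 176 255 252 113 122 121]
274 [ 44  36  22  21  24  24  25  24  24  25  24  20  44  78  78  85  89  62
  34  33  34  38  84 131]
0.0225 0.03 [229.6, 231.5, 232.5, 233.2, 233.5, 233.6, 233.4]
0.0225 0.034 [228.3, 230.1, 231.2, 231.8, 232.1, 232.2, 232.0]
0.024 0.03 [230.6, 232.2, 233.1, 233.7, 234.0, 234.1, 233.9]
0.024 0.016 [235.3, 236.9, 237.9, 238.5, 238.8, 238.9, 238.7]
```

```bash
python3 - <<'E'
from h import *
D=viewer.read_camera('side'); T=viewer.read_camera('top'); a=cv2.imread('pics/side0.png')[:,:,::-1]; b=D['img']; t0=cv2.imread('pics/top0.png')[:,:,::-1]
L=lambda i:cv2.resize(i,(400,300),interpolation=cv2.INTER_CUBIC)
cv2.imwrite('pics/cmp.png',np.vstack([np.hstack([L(a[210:255,255:315]),L(b[210:255,255:315])]),np.hstack([L(t0[200:245,275:335]),L(T['img'][200:245,275:335])])])[:,:,::-1])
E
```

```text
(no output)
```

View pics/cmp.png

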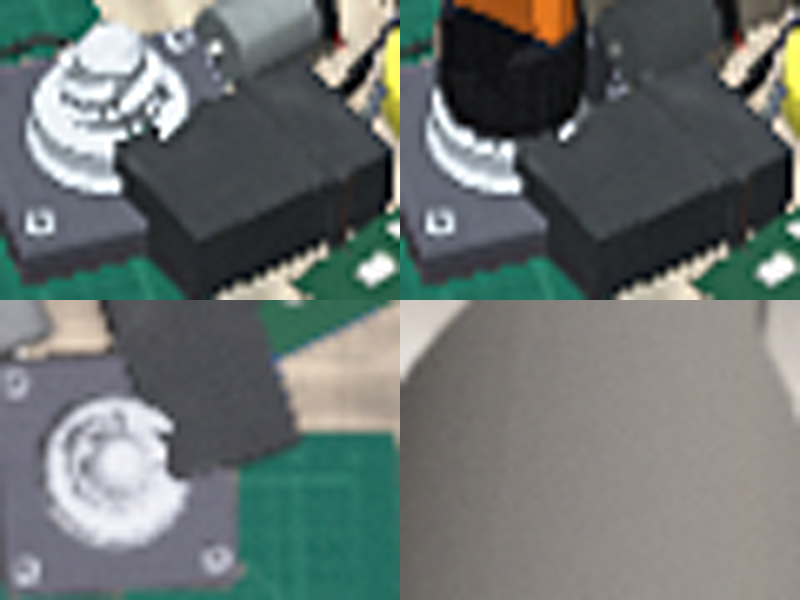

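The block hasn't moved: its corner is at (115,150) on the left and (520,155) on the right. The rim is still clearly above the seat. By kinematics it stands about 4 mm up, with a firm torque stop, so this cap is a reject. I'll unscrew it now.

```bash
python3 -m crank '[{"delta_rot":[0,0,-8.5],"xyz":[0,0,-0.001],"fingers":1},{"delta_rot":[0,0,-17],"xyz":[0,0,-0.002],"fingers":1},{"delta_rot":[0,0,-25.5],"xyz":[0,0,-0.003],"fingers":1},{"delta_rot":[0,0,-34],"xyz":[0,0,-0.0039],"fingers":1},{"delta_rot":[0,0,-42.5],"xyz":[0,0,-0.0048],"fingers":1},{"delta_rot":[0,0,-51],"xyz":[0,0,-0.0057],"fingers":1},{"delta_rot":[0,0,-59.5],"xyz":[0,0,-0.0066],"fingers":1},{"delta_rot":[0,0,-68],"xyz":[0,0,-0.0075],"fingers":1},{"delta_rot":[0,0,-76.5],"xyz":[0,0,-0.0083],"fingers":1},{"delta_rot":[0,0,-85],"xyz":[0,0,-0.0092],"fingers":1}]' 30
python3 -m crank '[{"delta_rot":[0,0,0],"xyz":[0,0,0],"fingers":1},{"delta_rot":[0,0,0],"xyz":[0,0,0],"fingers":1}]' 30 >/dev/null
python3 to.py .4838 .0002 .075 218.8
```

```text
t: 13.95
eef_pos: [0.4843, -0.0008, 0.0796]
tool_rot: [0.001, -0.335, 0.942, -0.0]
contact_force: [0.4, 1.1, -0.3]
gripper_width: 0.118
grasp_force: 31.7
pos [ 0.484  -0.0008  0.0795] yaw x -141.4 tilt [ 0.0007  0.0002 -1.    ] t 14.15 q7 2.1735571726217704 F [ 0.5008  0.9226 -0.6876] M [ 0.1793 -0.0656 -0.0575] w 0.11926109091490034
shift [-0.0004  0.0009  0.0045] rot z (tool) -0.2
```

```bash
python3 -m crank '[{"delta_rot":[0,0,0],"xyz":[0,0,-0.001],"fingers":1},{"delta_rot":[0,0,0],"xyz":[0,0,-0.002],"fingers":1},{"delta_rot":[0,0,0],"xyz":[0,0,-0.003],"fingers":1},{"delta_rot":[0,0,0],"xyz":[0,0,-0.003],"fingers":1}]' 30
python3 to.py .4235 -.186 .15 180
```

```text
t: 14.55
eef_pos: [0.4838, -0.0005, 0.0824]
tool_rot: [0.0, -0.332, 0.943, -0.0]
contact_force: [0.2, -0.2, -0.6]
gripper_width: 0.111
grasp_force: 31.8
pos [ 0.4838 -0.0005  0.0824] yaw x -141.18 tilt [ 0.0002 -0.     -1.    ] t 14.55 q7 2.1756209494844763 F [ 0.1858 -0.1534 -0.5872] M [ 0.0563 -0.1016  0.0183] w 0.11053046529558191
shift [ 0.1632 -0.1067 -0.0676] rot z (tool) 38.82
```

Free, with no pull. I'll lift it and carry it to the red tray.

```bash
python3 -m crank '[{"delta_rot":[0,0,0],"xyz":[0,0,-0.02],"fingers":1},{"delta_rot":[0,0,0],"xyz":[0,0,-0.06],"fingers":1},{"delta_rot":[0,0,8],"xyz":[0.02,-0.013,-0.068],"fingers":1},{"delta_rot":[0,0,16],"xyz":[0.055,-0.036,-0.068],"fingers":1},{"delta_rot":[0,0,24],"xyz":[0.09,-0.059,-0.068],"fingers":1},{"delta_rot":[0,0,32],"xyz":[0.125,-0.082,-0.068],"fingers":1},{"delta_rot":[0,0,39],"xyz":[0.15,-0.1,-0.068],"fingers":1},{"delta_rot":[0,0,39],"xyz":[0.163,-0.107,-0.068],"fingers":1},{"delta_rot":[0,0,39],"xyz":[0.163,-0.107,-0.068],"fingers":1},{"delta_rot":[0,0,39],"xyz":[0.163,-0.107,-0.068],"fingers":1}]' 30
python3 to.py .4235 -.186 .055 180
```

```text
t: 15.55
eef_pos: [0.4239, -0.1857, 0.1502]
tool_rot: [-0.0, 0.001, 1.0, 0.0]
contact_force: [-0.0, -0.8, -0.3]
gripper_width: 0.116
grasp_force: 31.7
pos [ 0.4239 -0.1857  0.1502] yaw x 179.84 tilt [-0.0002  0.0004 -1.    ] t 15.55 q7 1.9471719741286904 F [-0.0499 -0.8344 -0.2695] M [0.0076 0.0186 0.006 ] w 0.11584901557148465
shift [ 0.0004 -0.0004  0.0952] rot z (tool) -0.16
```

```bash
python3 -m crank '[{"delta_rot":[0,0,0],"xyz":[0,0,0.04],"fingers":1},{"delta_rot":[0,0,0],"xyz":[0,0,0.08],"fingers":1},{"delta_rot":[0,0,0],"xyz":[0,0,0.1],"fingers":1},{"delta_rot":[0,0,0],"xyz":[0,0,0.104],"fingers":1},{"delta_rot":[0,0,0],"xyz":[0,0,0.106],"fingers":1},{"delta_rot":[0,0,0],"xyz":[0,0,0.108],"fingers":1},{"delta_rot":[0,0,0],"xyz":[0,0,0.108],"fingers":1},{"delta_rot":[0,0,0],"xyz":[0,0,0.108],"fingers":1}]' 30
python3 to.py .4235 -.186 .04 180
```

```text
t: 16.35
eef_pos: [0.4247, -0.1863, 0.0432]
tool_rot: [0.001, 0.001, 1.0, -0.0]
contact_force: [-0.7, 0.1, -0.1]
gripper_width: 0.116
grasp_force: 31.7
pos [ 0.4247 -0.1863  0.0432] yaw x 179.85 tilt [ 0.0018 -0.0002 -1.    ] t 16.35 q7 2.051178192838643 F [-0.7025  0.0936 -0.1483] M [-0.0077  0.0302  0.01  ] w 0.11582021257695262
shift [0.0012 0.0003 0.0032] rot z (tool) -0.15
```

```bash
python3 -m crank '[{"delta_rot":[0,0,0],"xyz":[0,0,0.0007],"fingers":1},{"delta_rot":[0,0,0],"xyz":[0,0,0.0014],"fingers":1},{"delta_rot":[0,0,0],"xyz":[0,0,0.0014],"fingers":1},{"delta_rot":[0,0,0],"xyz":[0,0,0.0014],"fingers":1}]' 30
python3 to.py .4235 -.186 .04 180
```

```text
t: 16.75
eef_pos: [0.4239, -0.1862, 0.0409]
tool_rot: [-0.0, 0.001, 1.0, 0.0]
contact_force: [0.9, -0.0, -0.3]
gripper_width: 0.117
grasp_force: 31.7
pos [ 0.4239 -0.1862  0.0409] yaw x 179.84 tilt [-0.      0.0001 -1.    ] t 16.75 q7 2.052689079984639 F [ 0.9368 -0.0282 -0.3268] M [-0.0031  0.0076 -0.0096] w 0.11714225022762596
shift [0.0004 0.0002 0.0009] rot z (tool) -0.16
```

```bash
python3 -m crank '[{"delta_rot":[0,0,0],"xyz":[0,0,0.0005],"fingers":1},{"delta_rot":[0,0,0],"xyz":[0,0,0.001],"fingers":1},{"delta_rot":[0,0,0],"xyz":[0,0,0.0015],"fingers":1},{"delta_rot":[0,0,0],"xyz":[0,0,0.0015],"fingers":1}]' 30
python3 to.py .4235 -.186 .04 180
```

```text
t: 17.15
eef_pos: [0.4238, -0.1861, 0.0393]
tool_rot: [-0.0, 0.001, 1.0, 0.0]
contact_force: [-0.3, 0.2, -1.0]
gripper_width: 0.116
grasp_force: 31.7
pos [ 0.4238 -0.1861  0.0393] yaw x 179.84 tilt [-0.0003  0.0001 -1.    ] t 17.15 q7 2.054175335162549 F [-0.3078  0.2209 -1.0298] M [ 0.0264 -0.0051 -0.0501] w 0.11616884122666886
shift [ 0.0003  0.0001 -0.0007] rot z (tool) -0.16
```

```bash
for i in 1 2; do python3 -m crank '[{"delta_rot":[0,0,0],"xyz":[0,0,0.0005],"fingers":1},{"delta_rot":[0,0,0],"xyz":[0,0,0.001],"fingers":1},{"delta_rot":[0,0,0],"xyz":[0,0,0.001],"fingers":1}]' 30 >/dev/null
python3 to.py .4235 -.186 .04 180; done
```

```text
pos [ 0.4239 -0.1862  0.0384] yaw x 179.85 tilt [ 0.  0. -1.] t 17.45 q7 2.0551467138549304 F [ 0.3577 -0.9053 -1.2693] M [ 0.0336  0.0076 -0.0501] w 0.11254633090743948
shift [ 0.0004  0.0002 -0.0016] rot z (tool) -0.15
pos [ 0.424  -0.1861  0.0381] yaw x 179.83 tilt [ 0.0002  0.0006 -1.    ] t 17.75 q7 2.0560530338283014 F [-2.8301  1.3714 11.9476] M [0.3922 0.6262 0.0021] w 0.12016178131051639
shift [ 0.0005  0.0001 -0.0019] rot z (tool) -0.17
```

```bash
python3 -m crank '[{"delta_rot":[0,0,0],"xyz":[0,0,-0.001],"fingers":1},{"delta_rot":[0,0,0],"xyz":[0,0,-0.001],"fingers":0.5},{"delta_rot":[0,0,0],"xyz":[0,0,-0.001],"fingers":0.2},{"delta_rot":[0,0,0],"xyz":[0,0,-0.001],"fingers":0.2},{"delta_rot":[0,0,0],"xyz":[0,0,-0.001],"fingers":0.2},{"delta_rot":[0,0,0],"xyz":[0,0,-0.02],"fingers":0.2},{"delta_rot":[0,0,0],"xyz":[0,0,-0.06],"fingers":0.2},{"delta_rot":[0,0,0],"xyz":[0,0,-0.11],"fingers":0.2},{"delta_rot":[0,0,0],"xyz":[0,0,-0.16],"fingers":0.2},{"delta_rot":[0,0,0],"xyz":[0,0,-0.16],"fingers":0.2}]' 30
python3 - <<'E'
from h import *
D=viewer.read_camera('side')
cv2.imwrite('pics/end.png',cv2.resize(D['img'][130:340,180:400],(628,600),interpolation=cv2.INTER_CUBIC)[:,:,::-1])
E
```

```text
t: 18.75
eef_pos: [0.4279, -0.1877, 0.2035]
tool_rot: [0.006, 0.002, 1.0, -0.001]
contact_force: [0.2, 0.3, 0.3]
gripper_width: 0.402
grasp_force: 0.0
```

View pics/end.png

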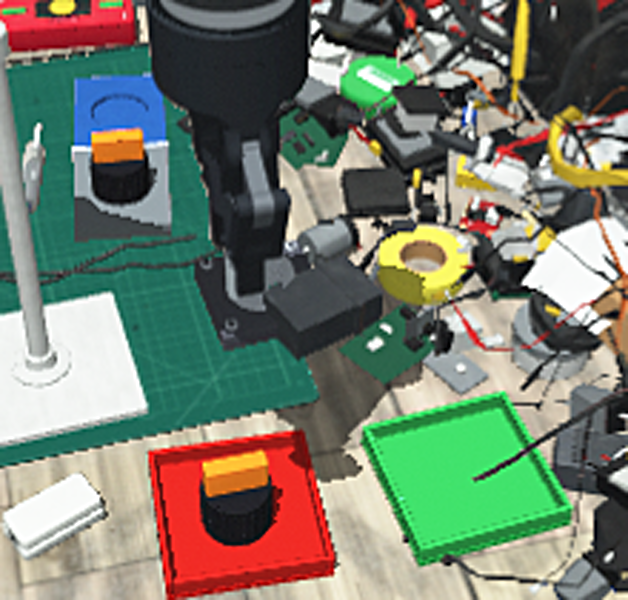

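The cap stands upright in the red tray at crop (236,500). The spare is still in the grey recess at (120,165), and the gripper is clear.

```bash
python3 -m crank '[{"delta_rot":[0,0,0],"xyz":[0,0,0],"fingers":0.2},{"delta_rot":[0,0,0],"xyz":[0,0,0],"fingers":0.2},{"delta_rot":[0,0,0],"xyz":[0,0,0],"fingers":0.2}]' && python3 -c "
from station import job; print(job.hand_in())"
```

```text
t: 19.1
eef_pos: [0.4229, -0.1859, 0.196]
tool_rot: [-0.001, 0.001, 1.0, 0.0]
contact_force: [0.4, -0.2, 0.4]
gripper_width: 0.399
grasp_force: 0.0
the job is handed in; nothing more can be done
None
```

The cap stopped about 4 mm short of the seat, so I unscrewed it, stood it in the red tray and handed the job in at 19 s; the stop torque briefly read 0.32 N m, just over the 0.3 limit, and a clutter block beside the seat left a small doubt about what stopped it.

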